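# Point out a find and its jar for the record

### The job

The bench camera is recording: show it which find goes into which jar. Point at the green bracelet in the finds tray by holding the fingertips about two centimetres above it for two seconds, then in the same way at the lid of the blue-capped jar, and only then push the red-knobbed lever of the recorder all the way over to its other side, to stop the recording, and leave it there. Do not touch the finds, the tray, the jars or their board, pass well clear above the other finds and jars so that you point at none of them, and leave everything else standing where it is.

Things in the scene. Friction and masses are not known exactly. Their poses are not given: they have to be found in the camera images.
- tray: White open finds tray, 200 x 200 mm, 24 mm high, walls and cross-shaped divider 4 mm thick and full height, floor 4 mm thick, fixed to the bench. Four compartments of about 94 mm, one find in each. Origin: centre of its underside; x and y along its sides, z up.
- bracelet: Verdigris-green flat ring (bracelet) 56 mm across, hole 40 mm, 9 mm high, loose, lying flat in one of the tray's compartments. Origin: on its axis, at its underside.
- bracelet_top (a point): The middle of the green bracelet, level with its top face (9 mm above its underside); z up. Point at this.
- sherd: Terracotta sherd about 48 x 44 mm, 8 mm thick, loose in a compartment; not to be pointed at. Origin: underside, near its middle.
- coin: Brass coin-like disc 34 mm across, 5 mm thick, loose in a compartment; not to be pointed at. Origin: centre of its underside.
- nail: Dark brown iron nail 60 mm long, 9 mm high, head 18 mm wide, loose in a compartment; not to be pointed at. Origin: underside, at its middle; x along it.
- board: Wooden board 85 x 250 mm, 12 mm thick, fixed; three sample jars stand on it in a row along its y, 80 mm apart. Origin: centre of its underside.
- blue_jar: Amber jar with a blue cap, 52 mm across, 75 mm high, loose on the board. Origin: centre of its underside.
- blue_cap (a point): Middle of the top face of the blue cap (cap 47 mm across), 75 mm above the jar's underside; z up. Point at this.
- yellow_jar: The same jar with a yellow cap; not to be pointed at. Origin: centre of its underside.
- white_jar: The same jar with a white cap; not to be pointed at. Origin: centre of its underside.
- recorder_base: Small grey block of the recorder, 70 x 50 mm, 25 mm high, fixed. Origin: centre of its underside. The lever's hinge runs along its y, 22 mm above the underside; the lever swings in its x-z plane.
- recorder (a joint): Angle of the recorder's lever, rad: 0 = leaning 0.5 rad towards the block's -x (the start is within 0.15 of this), 0.5 = upright, 1.0 = its stop, leaning 0.5 rad towards the block's +x. It stays where it is left; about 1 N at the knob moves it.
- recorder_tip (a point): Centre of the red ball knob (26 mm across) at the end of the lever, 80 mm from the hinge; it is 92 mm above the bench at 0 and at 1.0, 102 mm when upright.
- solvent: White squeeze bottle with a red cap, 52 mm across, 125 mm high, loose, beyond the work; leave alone. Origin: centre of its underside.
- brush: Small brush, 170 mm long, lying on the bench beyond the jars; leave alone. Origin: underside; x along it.
- black_lid: Black plastic lid, 46 mm across, 12 mm high, lying on the bench near the robot; leave alone. Origin: centre of its underside.
Things that resemble listed ones, but are neither listed nor needed, are in the scene too. Leave any orange look-alike of the recorder_base alone. Of the things that look like the bracelet, the larger one is meant.

How it is judged:
By the outcome, as a careful person would: the job done as asked, in the order asked, and still so for the second after the job is handed in, with the robot touching nothing.
It also fails if it takes over 64 s, if anything falls off the work surface, if the arm or the gripper's body presses on something with over 40 N, if the wrist force passes 120 N, or if a joint passes its speed limit or range.

### The arm

A 6-joint arm with a two-finger parallel gripper is mounted at the origin on the work surface. World frame = base frame: x ahead of the robot, y to its left, z up, the work surface at z = 0. Lengths are in mm, angles in rad, forces in N, time in s.
With the tool pointing down it reaches from about 275 to 1000 mm from the base axis. Payload 8.4 kg.
Tool frame: the origin (TCP) lies midway between the tips of the shut fingers; the grasp point (between the pads) lies 19 mm behind it; z points along the fingers, y is the line along which they close (so a half turn about z gives the same grasp; the last joint's range is limited). The gripper opens to 85 mm and grips with 20 to 120 N. Pads are 22 mm wide; open, the fingers measure 114 mm over their backs; the gripper's body (76 mm by 85 mm) begins 54 mm behind the grasp point. The pads swing forward as they close: fully open they stand 13 mm farther back than shut.
Start: joints at [-1.176, 0.353, 1.633, -0, 1.155, -0.002], TCP at [241.542, -576.442, 231.281] pointing down, gripper open.
Joint ranges: [-2.63, 2.63], [-0.92, 2.1], [0.06, 2.66], [-1.3, 4.44], [0, 2.69], [-3.02, 3.02]. Speed limits (rad/s): [2.22, 2.22, 2.79, 3.14, 3.14, 3.14].

### API

Orientations are given as [roll, pitch, yaw] about the fixed x, y, z axes, in that order (R = Rz(yaw) Ry(pitch) Rx(roll)).
In Python, from rig import r gives the robot as it stands.
- The arm moves only by the tool servo_tool, never from a script. Its argument "deltas" is a list of rows, each an object of numbers: "x", "y", "z": the shift along the world's x, y, z in mm; "rx", "ry", "rz": the turn, a rotation vector about the world's x, y, z in rad; "gripper": the gripper's target within -1 to 1 (fully open at 1, half-way at 0, shut at -1). A call has 1 to 10 rows; each row is the pose to reach, as a shift and turn from the pose commanded when the call began; what a row does not reach only later rows make up. A row lasts 1/10 s, in which the tool goes at most 50 mm and 8.59 degrees, less where a joint would pass 70% of its speed; a pose out of reach is approached as far as the arm can. A call with a gripper value outside its range is refused whole. The fingers move at their own pace and stop on an object; "newtons" is the grip in N (left out, the last holds). Time passes only in rows, so rows that repeat a pose let the fingers close. It gives the time, the measured TCP pose, the force, the opening and the grip force at its end, in the units of the state.
- r.sense(): the state, without advancing time (a new reading comes with each control period).
- r.grab_frame(name): name is "side" or "top" or "wrist"; returns the picture (400x640x3 uint8, blue, green, red); there is no depth.
- r.camera_params(name): a dict with "mtx" (3x3 intrinsics, pixels), "eye" and "orientation" of the camera in the world. Camera axes: x right, y down, z forward; pixel columns grow to the right and rows downward; lengths in mm; the calibration is good to about 2 mm. The wrist camera is an equidistant fisheye: a pixel r from the principal point sees the ray r / f radians off the axis. A picture is of the moment at which its call begins: read the wrist's pose just before it. camera_params takes no time and is no camera call; for the wrist camera it gives the pose at the moment of the call.
- r.sign_off(): hands the job in; it is judged then, once.
Trained networks look in the newest picture that a camera, given by its name, has taken for a name from the list of things; names that differ only in an ending like _2 or _b are one class to them, and where a whole thing is asked for, a point or a joint stands for the part that bears it (a point fixed in the world has none). Each returns a list of dicts, best first, with "conf" (0 to 1); they miss things now and then, are a little off and sometimes report something else, mostly with a low value. They report only what shows in the picture. A call takes as long as a camera call. They do not tell look-alikes from the thing itself.
- r.recognise(name, camera): "box" ([left, top, width, height] in pixels, round what is visible of it).
The state is a dict: "clock": time; "qpos": joint angles; "qvel": joint speeds; "joint_efforts": joint torques, N m; "eef_pos": TCP position; "tcp_rot": TCP orientation; "contact_force": force on the tool from outside, world axes, zero at the start; "wrist_torque": the same for the moment, N m; "opening": opening from 0.0 (shut) to 1.0 (fully open); "grasp_force": force on a finger pad.
Only numpy, scipy, OpenCV 4.12 (cv2) and the standard library are available. Lean on these libraries where they do the work, as an engineer would, in place of code of your own. Each camera call takes 0.05 s, during which the arm holds its last target. There are 200 camera calls.

## Working session

There is one attempt and no reset: what is moved stays moved. The work goes in short steps, Python scripts to look and compute and a tool call to move; the robot and the scene stay as the last step left them, time stands still between calls to the robot, and variables do not carry over. Pictures are saved under pics/ and viewed, at most 10 in all, crops included, and the job is handed in when it is done.

Besides the shell and the picture viewer there is one more tool, called after "Request:" by a JSON object that holds its "fn" and its "kwargs". servo_tool: Moves the arm, as the interface text tells. Its arguments: {"type":"object","properties":{"deltas":{"type":"array","items":{"type":"object","properties":{"x":{"type":"number"},"y":{"type":"number"},"z":{"type":"number"},"rx":{"type":"number"},"ry":{"type":"number"},"rz":{"type":"number"},"gripper":{"type":"number"}}}},"newtons":{"type":"number"}},"required":["deltas"]}

```bash
mkdir -p pics; cat > h.py <<'E'
import numpy as np,cv2
from rig import r
from scipy.spatial.transform import Rotation as R
def P(c):
    p=r.camera_params(c);o=p['orientation'];o=np.array(o,float)
    M=o if o.shape==(3,3) else R.from_euler('xyz',o).as_matrix()
    return np.array(p['mtx']),np.array(p['eye'],float),M
def px2w(c,u,v,z):
    K,e,M=P(c);d=M@np.linalg.solve(K,[u,v,1.]);return e+d*(z-e[2])/d[2]
def w2px(c,p):
    K,e,M=P(c);q=K@(M.T@(np.array(p,float)-e));return q[:2]/q[2]
E
python3 - <<'E'
from h import *
for c in('top','side'):
    cv2.imwrite(f'pics/{c}0.png',r.grab_frame(c)); print(c,r.camera_params(c))
    for n in('tray','bracelet','blue_jar','recorder_base','recorder'):
        print(n,[(np.round(b['box']).tolist(),round(b['conf'],2)) for b in r.recognise(n,c)[:4]])
print(r.sense())
E
```

```text
top {'mtx': array([[374.78920659,   0.        , 317.50596767],
       [  0.        , 374.78920659, 198.16760206],
       [  0.        ,   0.        ,   1.        ]]), 'eye': array([ 503.02421562,   -6.03911498, 1224.14549458]), 'orientation': array([-3.08923712e+00,  4.14178721e-04, -1.56587570e+00])}
tray [([190.0, 167.0, 81.0, 81.0], 0.78)]
bracelet [([306.0, 182.0, 77.0, 31.0], 0.2)]
blue_jar [([358.0, 190.0, 23.0, 16.0], 0.6), ([342.0, 249.0, 16.0, 12.0], 0.19), ([335.0, 191.0, 17.0, 12.0], 0.16)]
recorder_base [([407.0, 194.0, 20.0, 28.0], 0.74), ([422.0, 146.0, 21.0, 20.0], 0.65), ([192.0, 171.0, 75.0, 77.0], 0.24)]
recorder []
side {'mtx': array([[448.29687179,   0.        , 325.44834167],
       [  0.        , 448.29687179, 203.06269778],
       [  0.        ,   0.        ,   1.        ]]), 'eye': array([134.53152457, 779.10535693, 753.82053085]), 'orientation': array([-2.19110327,  0.00817911, -2.64753952])}
tray [([209.0, 275.0, 119.0, 96.0], 0.58)]
bracelet [([282.0, 328.0, 25.0, 24.0], 0.75), ([327.0, 368.0, 22.0, 19.0], 0.61), ([211.0, 275.0, 118.0, 96.0], 0.56)]
blue_ja
[... 201 characters left out ...]
0.56)]
{'clock': 0.6, 'qpos': array([-1.17636314e+00,  3.52979677e-01,  1.63344702e+00, -2.80393036e-06,
        1.15521122e+00, -2.39284052e-03]), 'qvel': array([-0.00065948, -0.00037051, -0.00041151, -0.00042987,  0.00246544,
       -0.00164152]), 'joint_efforts': array([-2.02822717e-03, -6.04872894e+01, -3.42306840e+01, -3.74654128e-04,
        1.43916732e-03,  1.55185774e-05]), 'eef_pos': array([ 241.55055062, -576.40521963,  231.27351645]), 'tcp_rot': array([-3.14154739e+00,  2.45690306e-06,  3.96827160e-01]), 'contact_force': array([ 0.24222031, -0.53363066,  0.65970853]), 'wrist_torque': array([-0.05009858, -0.00991583, -0.00920949]), 'grasp_force': 0.0, 'opening': 0.9980127567027645}
```

View pics/top0.png

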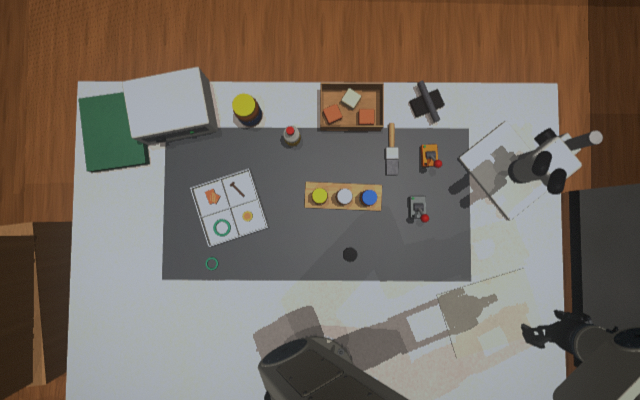

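View pics/side0.png

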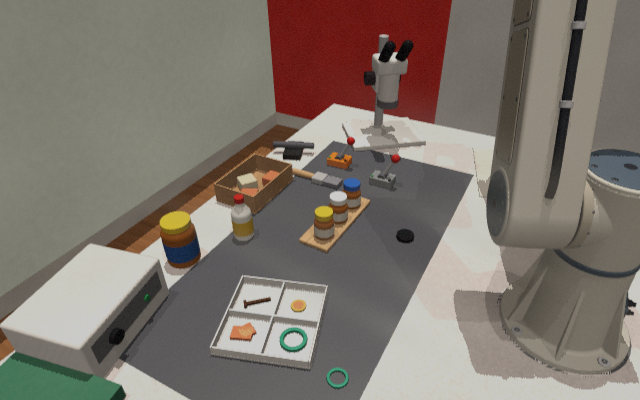

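Top picture: the green rings are at (222,228), larger and in the tray, and at (211,264), smaller and on the mat. The caps are yellow (320,196), white (344,197) and blue (369,198). The recorders are grey (418,208) with its knob at (425,218), and an orange look-alike (430,155) to leave alone. I choose the tray ring, the blue cap and the grey block.

```bash
python3 - <<'E'
from h import *
def seg(c,name,roi,lo,hi,z,hull=True):
    im=r.grab_frame(c);x,y,w,h=roi;hsv=cv2.cvtColor(im[y:y+h,x:x+w],cv2.COLOR_BGR2HSV)
    m=cv2.inRange(hsv,lo,hi);n,l,s,ce=cv2.connectedComponentsWithStats(m)
    i=1+np.argmax(s[1:,4]);pts=np.argwhere(l==i)[:,::-1].astype(np.float32)
    hu=cv2.convexHull(pts);M=cv2.moments(hu);u=M['m10']/M['m00']+x;v=M['m01']/M['m00']+y
    print(c,name,'n',s[i,4],'px',round(u,1),round(v,1),'box',s[i,:4]+[x,y,0,0],'w',np.round(px2w(c,u,v,z),1))
g=((65,80,40),(95,255,255));b=((100,120,60),(125,255,255));rd=((0,170,90),(6,255,255))
seg('top','big',(195,200,50,46),*g,11);seg('top','small',(200,250,25,25),*g,5)
seg('side','big',(270,320,45,35),*g,11);seg('side','small',(320,360,35,35),*g,5)
seg('top','cap',(355,185,30,26),*b,87);seg('side','cap',(338,176,26,20),*b,80)
seg('top','knob',(410,205,25,25),*rd,92);seg('side','knob',(385,148,20,20),*rd,92)
t=cv2.imread('pics/top0.png');s=cv2.imread('pics/side0.png')
a=cv2.resize(t[180:240,380:440],(400,400),interpolation=2);c=cv2.resize(s[140:200,355:415],(400,400),interpolation=2)
d=cv2.resize(t[165:255,185:275],(400,400),interpolation=2)
cv2.imwrite('pics/crop.png',cv2.resize(np.hstack([a,c,d]),(798,266)))
cv2.imwrite('pics/crop2.png',np.hstack([a,c]))
E
```

```text
top big n 96 px 221.4 227.2 box [213 219  17  17] w [471.1 304.6  11. ]
top small n 72 px 211.3 263.1 box [205 257  13  13] w [355.3 336.7   5. ]
side big n 282 px 293.0 339.2 box [280 328  27  24] w [468.3 309.5  11. ]
side small n 218 px 337.2 377.6 box [326 367  23  22] w [353.  340.6   5. ]
top cap n 174 px 369.0 197.0 box [362 190  15  15] w [ 566.8 -161.7   87. ]
side cap n 174 px 351.4 184.1 box [344 178  16  13] w [ 566.  -160.8   80. ]
top knob n 40 px 424.8 217.9 box [422 215   7   7] w [ 504.4 -329.1   92. ]
side knob n 43 px 395.2 157.9 box [391 155   9   7] w [ 504.9 -331.    92. ]
```

View pics/crop2.png

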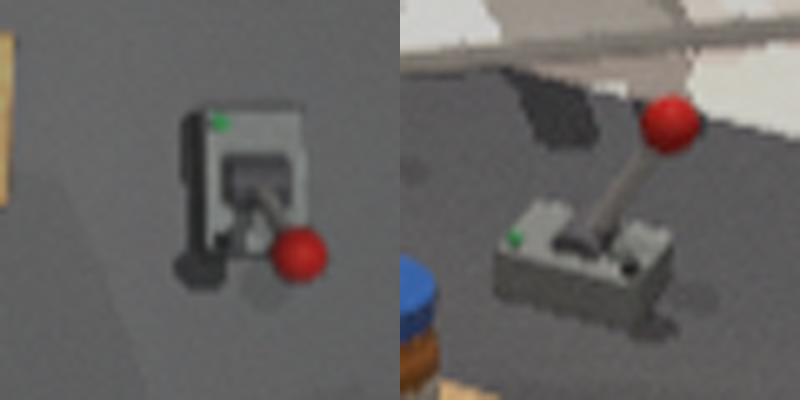

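View pics/crop.png

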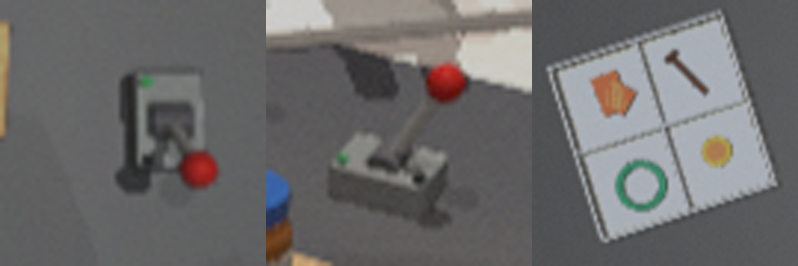

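Crops: the green ring (222,228) sits alone in the tray's lower-left compartment and is the larger ring. The grey block's lever leans towards the image bottom (world -x), with the knob at (425,218), so it must be pushed towards +x. The two cameras agree to within 5 mm. I'm moving above the bracelet with the fingers shut, staying high.

Request:
{"fn": "servo_tool", "kwargs": {"deltas": [{"x": 6,"y": 24,"gripper": -1},{"x": 18,"y": 64,"gripper": -1},{"x": 30,"y": 108,"gripper": -1},{"x": 42,"y": 152,"gripper": -1},{"x": 54,"y": 196,"gripper": -1},{"x": 66,"y": 240,"gripper": -1},{"x": 78,"y": 284,"gripper": -1},{"x": 90,"y": 328,"gripper": -1},{"x": 102,"y": 372,"gripper": -1},{"x": 114,"y": 416,"gripper": -1}]}}

```text
invalid input
```

Request:
{"fn": "servo_tool", "kwargs": {"deltas": [{"x": 12,"y": 44},{"x": 24,"y": 88},{"x": 36,"y": 132},{"x": 48,"y": 176},{"x": 60,"y": 220},{"x": 72,"y": 264},{"x": 84,"y": 308},{"x": 96,"y": 352},{"x": 106,"y": 400},{"x": 110,"y": 440}]}}

```text
invalid input
```

Request:
{"fn": "servo_tool", "kwargs": {"deltas": [{"x": 4,"y": 27},{"x": 4,"y": 27,"z": -40},{"x": 4,"y": 27,"z": -80},{"x": 4,"y": 27,"z": -100},{"x": 4,"y": 27,"z": -100},{"x": 4,"y": 27,"z": -100}]}}

```text
invalid input
```

```bash
cat >> h.py <<'E'
def wr2w(p,u,v,z):
    K,e,M=p;d=np.array([u-K[0,2],v-K[1,2]]);rr=np.hypot(*d);th=rr/K[0,0]
    q=M@np.array([*(np.sin(th)*d/max(rr,1e-9)),np.cos(th)]);return e+q*(z-e[2])/q[2]
E
python3 - <<'E'
from h import *
p=P('wrist');im=r.grab_frame('wrist');s=r.sense();print(s['clock'],s['eef_pos'],s['tcp_rot'],s['qpos'],s['opening'],p[1])
cv2.imwrite('pics/w1.png',im)
m=cv2.inRange(cv2.cvtColor(im,cv2.COLOR_BGR2HSV),(65,80,40),(95,255,255))
n,l,st,ce=cv2.connectedComponentsWithStats(m)
for i in range(1,n):
    if st[i,4]<150: continue
    pts=np.argwhere(l==i)[:,::-1]; w=np.array([wr2w(p,u,v,11)[:2] for u,v in pts],np.float32)
    print(st[i],cv2.minEnclosingCircle(w))
# recorder block
for v,u in((196,410.8),(196,425.2),(217.5,411)): print(np.round(px2w('top',u,v,25),1))
E
```

```text
1.05 [ 241.55269237 -576.44775277  231.30261682] [3.14157997e+00 2.05226186e-05 3.96826193e-01] [-1.17637630e+00  3.52984319e-01  1.63337236e+00 -2.23984851e-05
  1.15522325e+00 -2.39712214e-03] 0.9982161381942173 [ 313.69209928 -545.50940456  374.112207  ]
[ 574.3 -304.2   25. ]
[ 574.5 -350.3   25. ]
[ 505.5 -304.2   25. ]
```

View pics/w1.png

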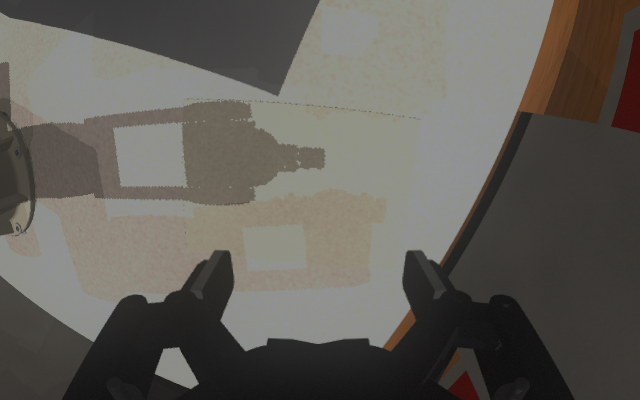

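The move calls were refused as invalid input, so the arm hasn't moved. The wrist picture shows only bare bench and the open fingers at (220,260) and (415,260). I'll test the input format with a single full row.

Request:
{"fn": "servo_tool", "kwargs": {"deltas": [{"x": 6,"y": 24,"z": 0,"rx": 0,"ry": 0,"rz": 0,"gripper": -1}]}}

```text
clock: 1.15
eef_pos: [247.3, -554.2, 231.3]
tcp_rot: [3.14, 0.0, 0.396]
contact_force: [0.7, -0.5, 1.2]
opening: 0.858
grasp_force: 0.0
```

Request:
{"fn": "servo_tool", "kwargs": {"deltas": [{"x": 12,"y": 40,"z": 0,"rx": 0,"ry": 0,"rz": 0,"gripper": -1},{"x": 24,"y": 84,"z": 0,"rx": 0,"ry": 0,"rz": 0,"gripper": -1},{"x": 36,"y": 128,"z": 0,"rx": 0,"ry": 0,"rz": 0,"gripper": -1},{"x": 48,"y": 172,"z": 0,"rx": 0,"ry": 0,"rz": 0,"gripper": -1},{"x": 60,"y": 216,"z": 0,"rx": 0,"ry": 0,"rz": 0,"gripper": -1},{"x": 72,"y": 260,"z": 0,"rx": 0,"ry": 0,"rz": 0,"gripper": -1},{"x": 84,"y": 304,"z": 0,"rx": 0,"ry": 0,"rz": 0,"gripper": -1},{"x": 96,"y": 348,"z": 0,"rx": 0,"ry": 0,"rz": 0,"gripper": -1},{"x": 108,"y": 392,"z": 0,"rx": 0,"ry": 0,"rz": 0,"gripper": -1},{"x": 120,"y": 436,"z": 0,"rx": 0,"ry": 0,"rz": 0,"gripper": -1}]}}

```text
clock: 2.15
eef_pos: [367.8, -114.8, 231.7]
tcp_rot: [3.141, -0.001, 0.396]
contact_force: [1.1, 0.1, 1.0]
opening: 0.0
grasp_force: 0.0
```

Request:
{"fn": "servo_tool", "kwargs": {"deltas": [{"x": 12,"y": 44,"z": 0,"rx": 0,"ry": 0,"rz": 0,"gripper": -1},{"x": 24,"y": 90,"z": 0,"rx": 0,"ry": 0,"rz": 0,"gripper": -1},{"x": 36,"y": 136,"z": 0,"rx": 0,"ry": 0,"rz": 0,"gripper": -1},{"x": 48,"y": 182,"z": 0,"rx": 0,"ry": 0,"rz": 0,"gripper": -1},{"x": 58,"y": 228,"z": 0,"rx": 0,"ry": 0,"rz": 0,"gripper": -1},{"x": 68,"y": 274,"z": 0,"rx": 0,"ry": 0,"rz": 0,"gripper": -1},{"x": 78,"y": 320,"z": 0,"rx": 0,"ry": 0,"rz": 0,"gripper": -1},{"x": 88,"y": 366,"z": 0,"rx": 0,"ry": 0,"rz": 0,"gripper": -1},{"x": 96,"y": 400,"z": 0,"rx": 0,"ry": 0,"rz": 0,"gripper": -1},{"x": 102,"y": 423,"z": 0,"rx": 0,"ry": 0,"rz": 0,"gripper": -1}]}}

```text
clock: 3.15
eef_pos: [469.8, 309.3, 231.2]
tcp_rot: [-3.141, -0.001, 0.398]
contact_force: [-0.2, -0.1, -0.6]
opening: -0.003
grasp_force: 0.0
```

Request:
{"fn": "servo_tool", "kwargs": {"deltas": [{"x": 0,"y": 0,"z": -30,"rx": 0,"ry": 0,"rz": 0,"gripper": -1},{"x": 0,"y": 0,"z": -70,"rx": 0,"ry": 0,"rz": 0,"gripper": -1},{"x": 0,"y": 0,"z": -100,"rx": 0,"ry": 0,"rz": 0,"gripper": -1},{"x": 0,"y": 0,"z": -100,"rx": 0,"ry": 0,"rz": 0,"gripper": -1},{"x": 0,"y": 0,"z": -100,"rx": 0,"ry": 0,"rz": 0,"gripper": -1}]}}

```text
clock: 3.65
eef_pos: [469.6, 306.6, 131.7]
tcp_rot: [3.141, 0.001, 0.397]
contact_force: [0.4, -0.1, 0.1]
opening: -0.002
grasp_force: 0.0
```

```bash
python3 - <<'E'
from h import *
p=P('wrist');im=r.grab_frame('wrist');s=r.sense();print(s['clock'],s['eef_pos'],s['qpos'],s['opening'],p[1])
cv2.imwrite('pics/w2.png',im)
m=cv2.inRange(cv2.cvtColor(im,cv2.COLOR_BGR2HSV),(65,80,40),(95,255,255))
n,l,st,ce=cv2.connectedComponentsWithStats(m)
for i in range(1,n):
    if st[i,4]<150: continue
    pts=np.argwhere(l==i)[:,::-1]; w=np.array([wr2w(p,u,v,12)[:2] for u,v in pts],np.float32)
    print(st[i],cv2.minEnclosingCircle(w))
E
```

```text
3.7 [470.36564714 307.04220896 132.67593406] [ 5.75673108e-01  3.70157671e-01  1.85773572e+00 -4.36729975e-05
  9.12085314e-01  1.74971541e+00] -0.0020558226854795717 [541.86313932 337.58043774 274.43835103]
[ 287  159   62   59 1330] ((469.5425720214844, 307.1253967285156), 27.71451759338379)
[228 257  38  30 488] ((358.7677001953125, 339.2230529785156), 21.167747497558594)
```

View pics/w2.png

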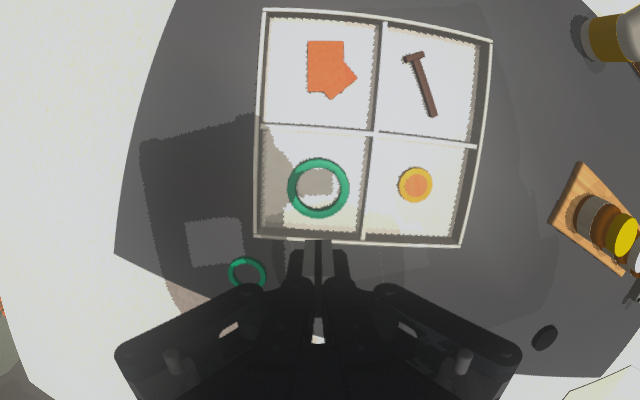

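The wrist picture shows the larger ring at (318,187), alone in its compartment, with the small ring outside at (246,273). It measures (469.5, 307.1) with radius 27.7 mm, which matches 28 mm. I'm descending to z = 33 and holding.

Request:
{"fn": "servo_tool", "kwargs": {"deltas": [{"x": 0,"y": 0,"z": -25,"rx": 0,"ry": 0,"rz": 0,"gripper": -1},{"x": 0,"y": 0,"z": -50,"rx": 0,"ry": 0,"rz": 0,"gripper": -1},{"x": 0,"y": 0,"z": -70,"rx": 0,"ry": 0,"rz": 0,"gripper": -1},{"x": 0,"y": 0,"z": -85,"rx": 0,"ry": 0,"rz": 0,"gripper": -1},{"x": 0,"y": 0,"z": -94,"rx": 0,"ry": 0,"rz": 0,"gripper": -1},{"x": 0,"y": 0,"z": -98,"rx": 0,"ry": 0,"rz": 0,"gripper": -1},{"x": 0,"y": 0,"z": -98,"rx": 0,"ry": 0,"rz": 0,"gripper": -1},{"x": 0,"y": 0,"z": -98,"rx": 0,"ry": 0,"rz": 0,"gripper": -1},{"x": 0,"y": 0,"z": -98,"rx": 0,"ry": 0,"rz": 0,"gripper": -1},{"x": 0,"y": 0,"z": -98,"rx": 0,"ry": 0,"rz": 0,"gripper": -1}]}}

```text
clock: 4.7
eef_pos: [469.9, 306.8, 33.8]
tcp_rot: [-3.141, -0.001, 0.397]
contact_force: [-0.1, -0.2, 0.8]
opening: 0.004
grasp_force: 0.0
```

Request:
{"fn": "servo_tool", "kwargs": {"deltas": [{"x": 0,"y": 0,"z": 0,"rx": 0,"ry": 0,"rz": 0,"gripper": -1},{"x": 0,"y": 0,"z": 0,"rx": 0,"ry": 0,"rz": 0,"gripper": -1},{"x": 0,"y": 0,"z": 0,"rx": 0,"ry": 0,"rz": 0,"gripper": -1},{"x": 0,"y": 0,"z": 0,"rx": 0,"ry": 0,"rz": 0,"gripper": -1},{"x": 0,"y": 0,"z": 0,"rx": 0,"ry": 0,"rz": 0,"gripper": -1},{"x": 0,"y": 0,"z": 0,"rx": 0,"ry": 0,"rz": 0,"gripper": -1},{"x": 0,"y": 0,"z": 0,"rx": 0,"ry": 0,"rz": 0,"gripper": -1},{"x": 0,"y": 0,"z": 0,"rx": 0,"ry": 0,"rz": 0,"gripper": -1},{"x": 0,"y": 0,"z": 0,"rx": 0,"ry": 0,"rz": 0,"gripper": -1},{"x": 0,"y": 0,"z": 0,"rx": 0,"ry": 0,"rz": 0,"gripper": -1}]}}

```text
clock: 5.7
eef_pos: [469.5, 306.6, 33.3]
tcp_rot: [-3.142, 0.0, 0.397]
contact_force: [-0.3, 0.1, -0.4]
opening: 0.004
grasp_force: 0.0
```

Request:
{"fn": "servo_tool", "kwargs": {"deltas": [{"x": 0,"y": 0,"z": 0,"rx": 0,"ry": 0,"rz": 0,"gripper": -1},{"x": 0,"y": 0,"z": 0,"rx": 0,"ry": 0,"rz": 0,"gripper": -1},{"x": 0,"y": 0,"z": 0,"rx": 0,"ry": 0,"rz": 0,"gripper": -1},{"x": 0,"y": 0,"z": 0,"rx": 0,"ry": 0,"rz": 0,"gripper": -1},{"x": 0,"y": 0,"z": 0,"rx": 0,"ry": 0,"rz": 0,"gripper": -1},{"x": 0,"y": 0,"z": 0,"rx": 0,"ry": 0,"rz": 0,"gripper": -1},{"x": 0,"y": 0,"z": 0,"rx": 0,"ry": 0,"rz": 0,"gripper": -1},{"x": 0,"y": 0,"z": 0,"rx": 0,"ry": 0,"rz": 0,"gripper": -1},{"x": 0,"y": 0,"z": 0,"rx": 0,"ry": 0,"rz": 0,"gripper": -1},{"x": 0,"y": 0,"z": 0,"rx": 0,"ry": 0,"rz": 0,"gripper": -1}]}}

```text
clock: 6.7
eef_pos: [469.6, 306.6, 33.3]
tcp_rot: [-3.142, -0.0, 0.397]
contact_force: [0.6, 0.7, 0.1]
opening: 0.007
grasp_force: 0.0
```

Request:
{"fn": "servo_tool", "kwargs": {"deltas": [{"x": 0,"y": 0,"z": 0,"rx": 0,"ry": 0,"rz": 0,"gripper": -1},{"x": 0,"y": 0,"z": 0,"rx": 0,"ry": 0,"rz": 0,"gripper": -1},{"x": 0,"y": 0,"z": 0,"rx": 0,"ry": 0,"rz": 0,"gripper": -1},{"x": 0,"y": 0,"z": 0,"rx": 0,"ry": 0,"rz": 0,"gripper": -1},{"x": 0,"y": 0,"z": 20,"rx": 0,"ry": 0,"rz": 0,"gripper": -1},{"x": 0,"y": 0,"z": 60,"rx": 0,"ry": 0,"rz": 0,"gripper": -1},{"x": 0,"y": 0,"z": 105,"rx": 0,"ry": 0,"rz": 0,"gripper": -1},{"x": 0,"y": 0,"z": 150,"rx": 0,"ry": 0,"rz": 0,"gripper": -1},{"x": 0,"y": 0,"z": 190,"rx": 0,"ry": 0,"rz": 0,"gripper": -1},{"x": 0,"y": 0,"z": 215,"rx": 0,"ry": 0,"rz": 0,"gripper": -1}]}}

```text
clock: 7.7
eef_pos: [470.4, 307.1, 251.8]
tcp_rot: [-3.141, -0.004, 0.397]
contact_force: [0.5, 0.5, -0.8]
opening: 0.002
grasp_force: 0.0
```

Request:
{"fn": "servo_tool", "kwargs": {"deltas": [{"x": -5,"y": -25,"z": 0,"rx": 0,"ry": 0,"rz": 0,"gripper": -1},{"x": -12,"y": -70,"z": 0,"rx": 0,"ry": 0,"rz": 0,"gripper": -1},{"x": -20,"y": -118,"z": 0,"rx": 0,"ry": 0,"rz": 0,"gripper": -1},{"x": -26,"y": -166,"z": 0,"rx": 0,"ry": 0,"rz": 0,"gripper": -1},{"x": -30,"y": -214,"z": 0,"rx": 0,"ry": 0,"rz": 0,"gripper": -1},{"x": -30,"y": -262,"z": 0,"rx": 0,"ry": 0,"rz": 0,"gripper": -1},{"x": -30,"y": -310,"z": 0,"rx": 0,"ry": 0,"rz": 0,"gripper": -1},{"x": -30,"y": -358,"z": 0,"rx": 0,"ry": 0,"rz": 0,"gripper": -1},{"x": -25,"y": -405,"z": 0,"rx": 0,"ry": 0,"rz": 0,"gripper": -1},{"x": -10,"y": -445,"z": 0,"rx": 0,"ry": 0,"rz": 0,"gripper": -1}]}}

```text
clock: 8.7
eef_pos: [458.5, -140.7, 248.5]
tcp_rot: [3.141, 0.0, 0.396]
contact_force: [0.7, 1.1, 0.3]
opening: -0.003
grasp_force: 0.0
```

Request:
{"fn": "servo_tool", "kwargs": {"deltas": [{"x": 25,"y": -20,"z": 0,"rx": 0,"ry": 0,"rz": 0,"gripper": -1},{"x": 65,"y": -23,"z": 0,"rx": 0,"ry": 0,"rz": 0,"gripper": -1},{"x": 95,"y": -23,"z": 0,"rx": 0,"ry": 0,"rz": 0,"gripper": -1},{"x": 107,"y": -23,"z": -20,"rx": 0,"ry": 0,"rz": 0,"gripper": -1},{"x": 107,"y": -23,"z": -48,"rx": 0,"ry": 0,"rz": 0,"gripper": -1},{"x": 107,"y": -23,"z": -48,"rx": 0,"ry": 0,"rz": 0,"gripper": -1},{"x": 107,"y": -23,"z": -48,"rx": 0,"ry": 0,"rz": 0,"gripper": -1}]}}

```text
clock: 9.4
eef_pos: [566.0, -161.3, 200.3]
tcp_rot: [-3.141, 0.001, 0.397]
contact_force: [-0.9, -0.2, 0.4]
opening: 0.0
grasp_force: 0.0
```

```bash
python3 - <<'E'
from h import *
p=P('wrist');im=r.grab_frame('wrist');s=r.sense();print(s['clock'],s['eef_pos'],s['qpos'],s['opening'],p[1])
cv2.imwrite('pics/w3.png',im)
hsv=cv2.cvtColor(im,cv2.COLOR_BGR2HSV)
def go(m,z,N):
  n,l,st,ce=cv2.connectedComponentsWithStats(m)
  for i in range(1,n):
    if st[i,4]<N: continue
    pts=np.argwhere(l==i)[:,::-1]; w=np.array([wr2w(p,u,v,z)[:2] for u,v in pts],np.float32)
    print(st[i],cv2.minEnclosingCircle(w))
go(cv2.inRange(hsv,(100,120,60),(125,255,255)),87,150)
go(cv2.inRange(hsv,(0,170,90),(6,255,255)),92,60)
E
```

```text
9.45 [ 566.66435283 -161.54720357  201.2196031 ] [-2.80273296e-01  3.28033405e-01  1.74170219e+00  2.03204728e-05
  1.07138978e+00  8.93800217e-01] -0.002157382781594188 [ 638.40727013 -130.44624269  343.00137342]
[ 293  165   51   51 2067] ((566.0247802734375, -160.0880889892578), 23.09668731689453)
[538 170  17  23 298] ((669.9386596679688, -372.505126953125), 12.887445449829102)
[430 294  20  16 208] ((501.9063720703125, -328.6649169921875), 14.362003326416016)
```

View pics/w3.png

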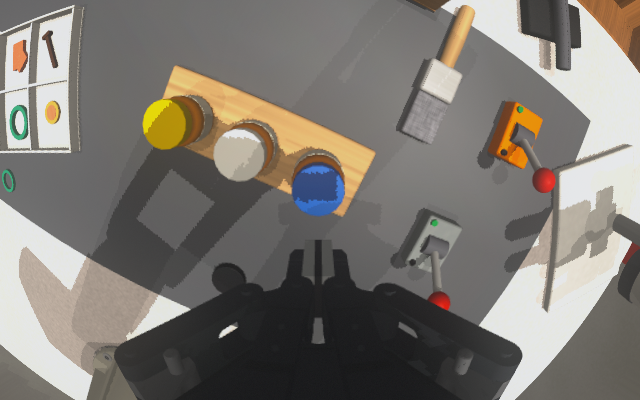

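The wrist picture shows the blue cap at (318,190), radius 23 mm, centred at (566,-160), with the TCP over it. The grey recorder's knob is at (440,302). I'm descending to z = 107 and holding.

Request:
{"fn": "servo_tool", "kwargs": {"deltas": [{"x": 0,"y": 1,"z": -25,"rx": 0,"ry": 0,"rz": 0,"gripper": -1},{"x": 0,"y": 1,"z": -50,"rx": 0,"ry": 0,"rz": 0,"gripper": -1},{"x": 0,"y": 1,"z": -70,"rx": 0,"ry": 0,"rz": 0,"gripper": -1},{"x": 0,"y": 1,"z": -84,"rx": 0,"ry": 0,"rz": 0,"gripper": -1},{"x": 0,"y": 1,"z": -90,"rx": 0,"ry": 0,"rz": 0,"gripper": -1},{"x": 0,"y": 1,"z": -93,"rx": 0,"ry": 0,"rz": 0,"gripper": -1},{"x": 0,"y": 1,"z": -93,"rx": 0,"ry": 0,"rz": 0,"gripper": -1},{"x": 0,"y": 1,"z": -93,"rx": 0,"ry": 0,"rz": 0,"gripper": -1},{"x": 0,"y": 1,"z": -93,"rx": 0,"ry": 0,"rz": 0,"gripper": -1},{"x": 0,"y": 1,"z": -93,"rx": 0,"ry": 0,"rz": 0,"gripper": -1}]}}

```text
clock: 10.45
eef_pos: [566.9, -160.5, 107.8]
tcp_rot: [3.141, -0.001, 0.397]
contact_force: [-0.7, -0.7, 0.1]
opening: -0.0
grasp_force: 0.0
```

Request:
{"fn": "servo_tool", "kwargs": {"deltas": [{"x": 0,"y": 0,"z": 0,"rx": 0,"ry": 0,"rz": 0,"gripper": -1},{"x": 0,"y": 0,"z": 0,"rx": 0,"ry": 0,"rz": 0,"gripper": -1},{"x": 0,"y": 0,"z": 0,"rx": 0,"ry": 0,"rz": 0,"gripper": -1},{"x": 0,"y": 0,"z": 0,"rx": 0,"ry": 0,"rz": 0,"gripper": -1},{"x": 0,"y": 0,"z": 0,"rx": 0,"ry": 0,"rz": 0,"gripper": -1},{"x": 0,"y": 0,"z": 0,"rx": 0,"ry": 0,"rz": 0,"gripper": -1},{"x": 0,"y": 0,"z": 0,"rx": 0,"ry": 0,"rz": 0,"gripper": -1},{"x": 0,"y": 0,"z": 0,"rx": 0,"ry": 0,"rz": 0,"gripper": -1},{"x": 0,"y": 0,"z": 0,"rx": 0,"ry": 0,"rz": 0,"gripper": -1},{"x": 0,"y": 0,"z": 0,"rx": 0,"ry": 0,"rz": 0,"gripper": -1}]}}

```text
clock: 11.45
eef_pos: [566.5, -160.4, 107.3]
tcp_rot: [-3.142, 0.0, 0.397]
contact_force: [-1.0, 0.1, 0.5]
opening: 0.002
grasp_force: 0.0
```

Request:
{"fn": "servo_tool", "kwargs": {"deltas": [{"x": 0,"y": 0,"z": 0,"rx": 0,"ry": 0,"rz": 0,"gripper": -1},{"x": 0,"y": 0,"z": 0,"rx": 0,"ry": 0,"rz": 0,"gripper": -1},{"x": 0,"y": 0,"z": 0,"rx": 0,"ry": 0,"rz": 0,"gripper": -1},{"x": 0,"y": 0,"z": 0,"rx": 0,"ry": 0,"rz": 0,"gripper": -1},{"x": 0,"y": 0,"z": 0,"rx": 0,"ry": 0,"rz": 0,"gripper": -1},{"x": 0,"y": 0,"z": 0,"rx": 0,"ry": 0,"rz": 0,"gripper": -1},{"x": 0,"y": 0,"z": 0,"rx": 0,"ry": 0,"rz": 0,"gripper": -1},{"x": 0,"y": 0,"z": 0,"rx": 0,"ry": 0,"rz": 0,"gripper": -1},{"x": 0,"y": 0,"z": 0,"rx": 0,"ry": 0,"rz": 0,"gripper": -1},{"x": 0,"y": 0,"z": 0,"rx": 0,"ry": 0,"rz": 0,"gripper": -1}]}}

```text
clock: 12.45
eef_pos: [566.6, -160.4, 107.3]
tcp_rot: [3.142, -0.0, 0.397]
contact_force: [0.0, -0.0, -0.3]
opening: -0.002
grasp_force: 0.0
```

Request:
{"fn": "servo_tool", "kwargs": {"deltas": [{"x": 0,"y": 0,"z": 0,"rx": 0,"ry": 0,"rz": 0,"gripper": -1},{"x": 0,"y": 0,"z": 0,"rx": 0,"ry": 0,"rz": 0,"gripper": -1},{"x": 0,"y": 0,"z": 0,"rx": 0,"ry": 0,"rz": 0,"gripper": -1},{"x": 0,"y": 0,"z": 0,"rx": 0,"ry": 0,"rz": 0,"gripper": -1},{"x": 0,"y": 0,"z": 20,"rx": 0,"ry": 0,"rz": 0,"gripper": -1},{"x": 0,"y": 0,"z": 55,"rx": 0,"ry": 0,"rz": 0,"gripper": -1},{"x": 0,"y": 0,"z": 90,"rx": 0,"ry": 0,"rz": 0,"gripper": -1},{"x": 0,"y": 0,"z": 115,"rx": 0,"ry": 0,"rz": 0,"gripper": -1},{"x": 0,"y": 0,"z": 123,"rx": 0,"ry": 0,"rz": 0,"gripper": -1},{"x": 0,"y": 0,"z": 123,"rx": 0,"ry": 0,"rz": 0,"gripper": -1}]}}

```text
clock: 13.45
eef_pos: [567.1, -160.6, 231.2]
tcp_rot: [3.14, -0.002, 0.397]
contact_force: [-0.4, -0.7, -0.5]
opening: -0.001
grasp_force: 0.0
```

Request:
{"fn": "servo_tool", "kwargs": {"deltas": [{"x": -20,"y": -25,"z": 0,"rx": 0,"ry": 0,"rz": 0,"gripper": -1},{"x": -45,"y": -60,"z": 0,"rx": 0,"ry": 0,"rz": -0.1,"gripper": -1},{"x": -70,"y": -95,"z": 0,"rx": 0,"ry": 0,"rz": -0.2,"gripper": -1},{"x": -95,"y": -130,"z": 0,"rx": 0,"ry": 0,"rz": -0.3,"gripper": -1},{"x": -112,"y": -160,"z": 0,"rx": 0,"ry": 0,"rz": -0.4,"gripper": -1},{"x": -118,"y": -168,"z": 0,"rx": 0,"ry": 0,"rz": -0.4,"gripper": -1},{"x": -118,"y": -168,"z": -40,"rx": 0,"ry": 0,"rz": -0.4,"gripper": -1},{"x": -118,"y": -168,"z": -80,"rx": 0,"ry": 0,"rz": -0.4,"gripper": -1},{"x": -118,"y": -168,"z": -80,"rx": 0,"ry": 0,"rz": -0.4,"gripper": -1}]}}

```text
clock: 14.35
eef_pos: [445.1, -325.4, 144.6]
tcp_rot: [-3.135, 0.009, -0.002]
contact_force: [-0.6, 0.4, -1.0]
opening: 0.0
grasp_force: 0.0
```

```bash
python3 - <<'E'
from h import *
p=P('wrist');im=r.grab_frame('wrist');s=r.sense();print(s['clock'],s['eef_pos'],s['tcp_rot'])
cv2.imwrite('pics/w4.png',im)
hsv=cv2.cvtColor(im,cv2.COLOR_BGR2HSV)
n,l,st,ce=cv2.connectedComponentsWithStats(cv2.inRange(hsv,(0,170,90),(6,255,255)))
for i in range(1,n):
    if st[i,4]<60: continue
    print(st[i],np.round(wr2w(p,*ce[i],95),1))
E
```

```text
14.4 [ 446.7423119  -326.53190275  147.44372179] [-3.13731836e+00  5.54425420e-03 -1.80389977e-03]
[ 299  112   40   39 1245] [ 503.1 -325.    95. ]
[598 381  39  19 332] [  17.6 -958.7   95. ]
```

View pics/w4.png

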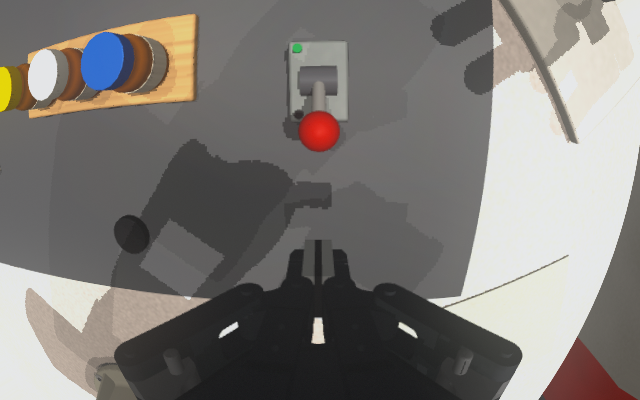

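The wrist picture shows the grey recorder straight ahead, with its knob at (319,131) in line with the fingers and the block square to them. I'm lowering and then pushing towards +x.

Request:
{"fn": "servo_tool", "kwargs": {"deltas": [{"x": 0,"y": 1,"z": -30,"rx": 0,"ry": 0,"rz": 0,"gripper": -1},{"x": 0,"y": 1,"z": -60,"rx": 0,"ry": 0,"rz": 0,"gripper": -1},{"x": 0,"y": 1,"z": -68,"rx": 0,"ry": 0,"rz": 0,"gripper": -1},{"x": 8,"y": 1,"z": -68,"rx": 0,"ry": 0,"rz": 0,"gripper": -1},{"x": 16,"y": 1,"z": -68,"rx": 0,"ry": 0,"rz": 0,"gripper": -1},{"x": 24,"y": 1,"z": -68,"rx": 0,"ry": 0,"rz": 0,"gripper": -1},{"x": 32,"y": 1,"z": -68,"rx": 0,"ry": 0,"rz": 0,"gripper": -1},{"x": 40,"y": 1,"z": -68,"rx": 0,"ry": 0,"rz": 0,"gripper": -1},{"x": 48,"y": 1,"z": -68,"rx": 0,"ry": 0,"rz": 0,"gripper": -1},{"x": 56,"y": 1,"z": -68,"rx": 0,"ry": 0,"rz": 0,"gripper": -1}]}}

```text
clock: 15.4
eef_pos: [505.2, -327.4, 82.4]
tcp_rot: [3.142, -0.0, -0.003]
contact_force: [-1.2, -0.2, 0.3]
opening: -0.001
grasp_force: 0.6
```

Request:
{"fn": "servo_tool", "kwargs": {"deltas": [{"x": 6,"y": 0,"z": 0,"rx": 0,"ry": 0,"rz": 0,"gripper": -1},{"x": 12,"y": 0,"z": 0,"rx": 0,"ry": 0,"rz": 0,"gripper": -1},{"x": 18,"y": 0,"z": 0,"rx": 0,"ry": 0,"rz": 0,"gripper": -1},{"x": 24,"y": 0,"z": 0,"rx": 0,"ry": 0,"rz": 0,"gripper": -1},{"x": 29,"y": 0,"z": 0,"rx": 0,"ry": 0,"rz": 0,"gripper": -1},{"x": 34,"y": 0,"z": 0,"rx": 0,"ry": 0,"rz": 0,"gripper": -1},{"x": 38,"y": 0,"z": 0,"rx": 0,"ry": 0,"rz": 0,"gripper": -1},{"x": 41,"y": 0,"z": 0,"rx": 0,"ry": 0,"rz": 0,"gripper": -1},{"x": 43,"y": 0,"z": 0,"rx": 0,"ry": 0,"rz": 0,"gripper": -1},{"x": 43,"y": 0,"z": 0,"rx": 0,"ry": 0,"rz": 0,"gripper": -1}]}}

```text
clock: 16.4
eef_pos: [547.9, -327.5, 82.3]
tcp_rot: [3.141, -0.0, -0.003]
contact_force: [0.8, 0.7, 0.0]
opening: 0.001
grasp_force: 0.0
```

```bash
cat > k.py <<'E'
from h import *
s=r.sense();print(s['clock'],s['eef_pos'],s['contact_force'])
for c,roi in(('top',(400,185,40,40)),('side',(360,140,50,40)),('wrist',(280,60,80,160))):
    p=P(c);im=r.grab_frame(c);x,y,w,h=roi
    n,l,st,ce=cv2.connectedComponentsWithStats(cv2.inRange(cv2.cvtColor(im[y:y+h,x:x+w],cv2.COLOR_BGR2HSV),(0,170,90),(6,255,255)))
    if n<2: print(c,'none');continue
    i=1+np.argmax(st[1:,4]);u,v=ce[i]+[x,y]
    print(c,st[i,4],np.round(wr2w(p,u,v,92) if c=='wrist' else px2w(c,u,v,92),1))
E
python3 k.py
```

```text
16.4 [ 547.85193397 -327.47581042   82.32078769] [0.77294193 0.71136641 0.04802465]
top 19 [ 578.  -325.9   92. ]
side 38 [ 575.4 -330.6   92. ]
wrist 1084 [ 576.7 -324.1   92. ]
```

Request:
{"fn": "servo_tool", "kwargs": {"deltas": [{"x": 2,"y": 0,"z": 0,"rx": 0,"ry": 0,"rz": 0,"gripper": -1},{"x": 4,"y": 0,"z": 0,"rx": 0,"ry": 0,"rz": 0,"gripper": -1},{"x": 4,"y": 0,"z": 0,"rx": 0,"ry": 0,"rz": 0,"gripper": -1}]}}

```text
clock: 16.85
eef_pos: [551.8, -327.5, 82.3]
tcp_rot: [-3.142, -0.0, -0.003]
contact_force: [-0.6, 0.7, 0.6]
opening: -0.004
grasp_force: 0.1
```

Request:
{"fn": "servo_tool", "kwargs": {"deltas": [{"x": 1,"y": 0,"z": 0,"rx": 0,"ry": 0,"rz": 0,"gripper": -1},{"x": 2,"y": 0,"z": 0,"rx": 0,"ry": 0,"rz": 0,"gripper": -1},{"x": 2,"y": 0,"z": 0,"rx": 0,"ry": 0,"rz": 0,"gripper": -1}]}}

```text
clock: 17.15
eef_pos: [553.1, -327.4, 82.1]
tcp_rot: [-3.141, 0.001, -0.003]
contact_force: [-3.2, -0.2, -0.0]
opening: 0.002
grasp_force: 1.4
```

```bash
python3 k.py
```

```text
17.15 [ 553.1242501  -327.38834115   82.12181136] [-3.24143387 -0.22036159 -0.00812369]
top 17 [ 583.  -324.5   92. ]
side 40 [ 579.2 -325.7   92. ]
wrist 1107 [ 582.3 -324.    92. ]
```

Request:
{"fn": "servo_tool", "kwargs": {"deltas": [{"x": 1,"y": 0,"z": 0,"rx": 0,"ry": 0,"rz": 0,"gripper": -1},{"x": 2,"y": 0,"z": 0,"rx": 0,"ry": 0,"rz": 0,"gripper": -1},{"x": 2,"y": 0,"z": 0,"rx": 0,"ry": 0,"rz": 0,"gripper": -1}]}}

```text
clock: 17.6
eef_pos: [553.5, -327.3, 82.0]
tcp_rot: [-3.141, 0.004, -0.003]
contact_force: [-10.3, -1.3, 4.7]
opening: 0.004
grasp_force: 5.2
```

At the stop: the force rose to 10 N with only 0.4 mm of motion. I'll back off, rise clear, and check.

Request:
{"fn": "servo_tool", "kwargs": {"deltas": [{"x": -4,"y": 0,"z": 0,"rx": 0,"ry": 0,"rz": 0,"gripper": -1},{"x": -15,"y": 0,"z": 0,"rx": 0,"ry": 0,"rz": 0,"gripper": -1},{"x": -40,"y": 0,"z": 0,"rx": 0,"ry": 0,"rz": 0,"gripper": -1},{"x": -75,"y": 0,"z": 0,"rx": 0,"ry": 0,"rz": 0,"gripper": -1},{"x": -105,"y": 0,"z": 15,"rx": 0,"ry": 0,"rz": 0,"gripper": -1},{"x": -120,"y": 0,"z": 55,"rx": 0,"ry": 0,"rz": 0,"gripper": -1},{"x": -120,"y": 0,"z": 95,"rx": 0,"ry": 0,"rz": 0,"gripper": -1},{"x": -120,"y": 0,"z": 120,"rx": 0,"ry": 0,"rz": 0,"gripper": -1},{"x": -120,"y": 0,"z": 120,"rx": 0,"ry": 0,"rz": 0,"gripper": -1},{"x": -120,"y": 0,"z": 120,"rx": 0,"ry": 0,"rz": 0,"gripper": -1}]}}

```text
clock: 18.6
eef_pos: [435.6, -327.6, 202.7]
tcp_rot: [3.141, -0.002, -0.003]
contact_force: [0.0, 0.4, 0.4]
opening: -0.002
grasp_force: 0.0
```

```bash
python3 k.py; python3 - <<'E'
from h import *
cv2.imwrite('pics/end.png',r.grab_frame('side'))
E
```

```text
18.6 [ 435.6398321  -327.56624646  202.73551497] [0.01878568 0.36901284 0.38884165]
top 39 [ 579.1 -326.8   92. ]
side 45 [ 578.4 -325.8   92. ]
wrist none
```

View pics/end.png

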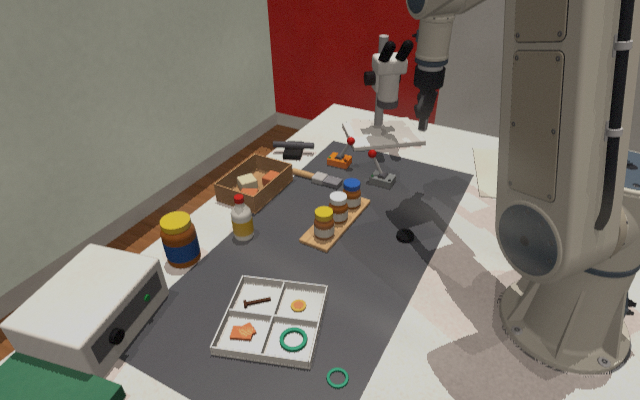

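The side picture shows the grey recorder's lever leaning the other way, knob at (372,153), which is x of about 578 as expected at the stop. Everything else is in its place and the arm is clear.

```bash
python3 -c "
from rig import r
print(r.sign_off())"
```

```text
the job is handed in; nothing more can be done
None
```

I pointed at the green bracelet, then at the blue cap, for over 2 s each at about 20 mm above, then pushed the grey recorder's lever to its far stop and left it there; the job is handed in, with the arm clear and nothing else seen to have moved.

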